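# Open the hopper gate and switch the feeder to run

## Task

Get the pellet feeder going: first draw the hopper's slide gate fully open, towards you. Then, on the sloping control box that has the long bar-handled knob, push the knob in against its spring, turn it clockwise past its safety stop all the way round to the end of its travel, and let go so that it springs back out. Leave the round dial on the other box and the things lying on the bench alone.

Things in the scene. Friction and masses are not known exactly. Their poses are not given: they have to be found in the camera images.
- gate (a joint): slide of the hopper's gate, m: 0 = shut, 0.08 = fully open (end stop). It grows as the gate is drawn out of the hopper along the hopper's own -x, roughly towards the robot. Friction about 2 N; it stays where left. Starts at 0 to 0.015
- gate_grip (a point): point in the gate's upright black fin handle, mid plane, 15 mm below its top edge; moves with the gate. Axes: x lies along the slide and points back to the hopper (opening moves it along -x), z up. The fin is 60 mm long along x (30 mm either side of this point), 14 mm thick along y, 52 mm tall, standing on the flat 80 mm wide, 6 mm thick steel gate blade, whose top face is 34 mm below this point
- hopper: fixed stand with a steel hopper cone; origin: centre of its underside on the bench, on the cone's axis; x axis points away from the gate's handle. 150 x 150 mm base, block under the cone up to 135 mm high with its front face 70 mm from the axis towards the handle (the fin's near end is 110 mm from the axis when shut), cone rim 164 mm across at 272 mm, lid knob up to 296 mm
- selector (a joint): angle of the bar-handled knob, rad: 0 = off, 1.4 = end of travel (run). It grows clockwise as seen looking at the panel face. Starts at 0 to 0.25. A safety stop blocks it at about 0.4 unless it is pushed in at least 6 mm until it is past 0.8; beyond that it may come out again. Friction about 0.05 N m; it stays where left
- selector_push (a joint): how far that knob is pushed in, m: 0 = out (at rest), 0.010 = bottomed. Its spring pushes it out with about 4 N at rest and 10 N at the bottom. The round skirt (8 mm thick) goes in with the bar; its underside is 14 mm clear of the panel when out
- selector_grip (a point): point on the axis of the bar-handled knob, mid-bar, 44 mm above the panel when out; turns with it. x: along the bar to the end with the white line; z: out of the panel along the knob's axis, 35 degrees from vertical, leaning to the box's front. Black bar 70 mm long (x), 18 mm thick (y), 34 mm tall: top 12 mm out from this point; the face of its round skirt, 80 mm across, is 22 mm in from it
- selector_box: fixed grey control box carrying the bar-handled knob; origin: centre of its underside, below the knob's axis where it meets the panel, which is 112.5 mm up; its x axis points from its front to its back. 130 mm wide, 167 mm deep, 60 mm high in front, 165 mm at the back; steel face sloping 35 degrees, facing up and to the front (roughly the robot)
- dial_box: the other fixed grey control box, same shape and size and same origin, carrying only a round black dial (60 mm across, top 34 mm above the panel): to be left alone
- dial_mark (a point): point on the rim of the round dial at the end of its white line
- spool: bystander: loose black and white filament spool lying flat, 100 mm across, 45 mm high; origin: centre of its underside
- coupling: bystander: loose turned steel coupling standing upright, 64 mm across at its foot, 60 mm high; origin: centre of its underside
- wrench: bystander: loose steel spanner lying flat, 160 mm long; origin: near its middle, on its underside

How it is judged (in metres and radians):
On the way, in this order (a step that is already met when the one before it is completed fails the run):
1. the hopper gate is drawn fully open (at least 73 of 80 mm) (value of joint gate above 0.073 m), for 0.2 s.
2. the bar-handled knob is pushed in at least 6 mm, before its safety stop (value of joint selector_push above 0.006 m and value of joint selector below 0.5 rad), for 0.05 s.
3. the knob is turned past its safety stop (value of joint selector above 0.85 rad), for 0.1 s.
At the end, for the whole second after the job is handed in: gate open at least 73 mm of its 80 mm; bar-handled knob at 1.25 rad or more of its 1.4 rad, sprung back out to within 2 mm, everything at rest and released (value of joint gate above 0.073 m and value of joint selector above 1.25 rad and value of joint selector_push below 0.002 m and velocity of joint selector below 0.05 rad/s and velocity of joint gate below 0.01 m/s); the robot touches nothing.
It fails at once if the round dial is turned (its rim mark moves more than 5 mm) (distance of dial_mark from where it was at the start of the episode above 0.005 m).
It fails at once if the spool is shifted more than 25 mm (distance of spool from where it was at the start of the episode above 0.025 m).
It fails at once if the coupling is shifted more than 25 mm (distance of coupling from where it was at the start of the episode above 0.025 m).
It fails at once if the wrench is shifted more than 25 mm (distance of wrench from where it was at the start of the episode above 0.025 m).
It also fails if it takes over 51 s, if anything falls off the work surface, if the arm or the gripper's body presses on something with over 40 N, if the wrist force passes 120 N, or if a joint passes its speed limit or range.

## Robot

A 6-joint arm with a two-finger parallel gripper is mounted at the origin on the work surface. World frame = base frame: x ahead of the robot, y to its left, z up, the work surface at z = 0. Lengths are in m, angles in degrees, forces in N, time in s.
With the tool pointing down it reaches from about 0.4 to 0.825 m from the base axis. Payload 7 kg.
Tool frame: the origin (TCP) lies at the very end of the fingers, on their centre line; the grasp point (between the pads) lies 19 mm behind it (grasp_offset is the x of the grasp point in the tool frame, in m); x points along the fingers, y is the direction in which the jaws open and shut, and the axes are right-handed (so a half turn about x gives the same grasp; the last joint's range is limited). The gripper opens to 88 mm and grips with 3 to 60 N. Pads are 19 mm wide; open, the fingers measure 130 mm over their backs; the gripper's body (78 mm by 193 mm) begins 47 mm behind the grasp point.
Start: joints at [85.892, 20.546, 0.682, 0, -70.136, -16.507], TCP at [0.238, 0.632, 0.227] pointing down, gripper open.
Joint ranges: [-176.03, 176.03], [-82.01, 121.73], [-58.28, 71.71], [-173.87, 95.51], [-174.79, -0.11], [-173.66, 173.66]. Speed limits (degrees/s): [136.94, 136.94, 172.46, 180, 180, 180].

## Interface

Orientations are given as [roll, pitch, yaw] about the fixed x, y, z axes, in that order (R = Rz(yaw) Ry(pitch) Rx(roll)).
In Python, from plant import get_obs, snapshot, close_job, grasp_offset gives the robot as it stands.
- The arm moves only by the tool carry_out, never from a script. Its argument "series" is a list that holds one entry, the list of rows, each a list of 6 numbers: the shift along the tool's x, y, z in mm, then the turn, a rotation vector about the tool's x, y, z in degrees. A call has 1 to 10 rows; each row is the pose to reach, as a shift and turn from the pose commanded when the call began, along the tool's axes at that moment; what a row does not reach only later rows make up. A row lasts 1/8 s, in which the tool goes at most 62.5 mm and 10.7 degrees, less where a joint would pass 70% of its speed; a pose out of reach is approached as far as the arm can. A call with a gripper value outside its range is refused whole. "hand" is the gripper's target within -1 to 1 (shut at 1, half-way at 0, fully open at -1), set as the call begins (left out, the last holds). The fingers move at their own pace and stop on an object; the grip force is fixed at half the most. Time passes only in rows, so rows that repeat a pose let the fingers close. It gives the time, the measured TCP pose, the force and the opening at its end, in the units of the state.
- get_obs(): the state, without advancing time (a new reading comes with each control period).
- snapshot(name): name is "side" or "top"; returns a dict with "color" (384x512x3 uint8, red, green, blue), "fx", "fy", "cx", "cy" (pixels), "eye" and "attitude" of the camera in the world. Camera axes: x right, y down, z forward; pixel columns grow to the right and rows downward; lengths in m; the calibration is good to about 2 mm. A picture is of the moment at which its call begins. There is no depth.
- close_job(): hands the job in, once; it reports no verdict.
The state is a dict: "clock": time; "joint_pos": joint angles; "qvel": joint speeds; "tau": joint torques, N m; "tool_pos": TCP position; "orientation": TCP orientation; "force": force on the tool from outside, world axes, zero at the start; "moment": the same for the moment, N m; "opening": finger opening in m.
Only numpy, scipy, OpenCV 4.12 (cv2) and the standard library are available. Lean on these libraries where they do the work, as an engineer would, in place of code of your own. Each camera call takes 0.05 s, during which the arm holds its last target.

## Working session

There is one attempt and no reset: what is moved stays moved. The work goes in short steps, Python scripts to look and compute and a tool call to move; the robot and the scene stay as the last step left them, time stands still between calls to the robot, and variables do not carry over. Pictures are saved under pics/ and viewed, and the job is handed in when it is done.

Besides the shell and the picture viewer there is one more tool, called after "Request:" by a JSON object that holds its "api" and its "payload", one argument or row to a line. carry_out: Moves the arm, as the interface text tells. Its arguments: {"type":"object","properties":{"series":{"type":"array","items":{"type":"array","items":{"type":"array","items":{"type":"number"}}}},"hand":{"type":"number"}},"required":["series"]}

```bash
mkdir -p pics
python3 - <<'E'
from plant import *
import cv2,json
print(get_obs(), grasp_offset)
for n in("side","top"):
    s=snapshot(n); cv2.imwrite(f"pics/{n}0.png",s["color"][:,:,::-1])
    print({k:v for k,v in s.items() if k!="color"})
E
```

```text
{'clock': 0.0, 'joint_pos': array([ 8.58927008e+01,  2.05907352e+01,  6.32750420e-01, -1.90776951e-02,
       -7.01355490e+01, -1.65071702e+01]), 'qvel': array([ 0.00179318, -0.03478921, -0.09023581, -0.12787884, -0.04466998,
        0.0293171 ]), 'tau': array([ 1.95192308e-05, -5.82722104e+01,  2.93058532e+01,  6.99723333e+00,
        7.06657040e-03, -1.64618368e-04]), 'tool_pos': array([0.23750856, 0.63130556, 0.22562609]), 'orientation': array([  95.65443651,   89.90476178, -104.96653   ]), 'force': array([ 0.07364794,  0.53677769, -0.44021286]), 'moment': array([-0.01601271, -0.00413963, -0.04335291]), 'opening': 0.0874424211367333} -0.0188
{'fx': 370.114255026562, 'fy': 370.114255026562, 'cx': 260.93331197496514, 'cy': 192.65077691639956, 'eye': array([0.14464012, 0.57628422, 0.94896059]), 'attitude': array([-137.74274867,   -0.67522571, -143.05118224])}
{'fx': 484.9210882844359, 'fy': 484.9210882844359, 'cx': 248.13547847590604, 'cy': 190.19184594020297, 'eye': array([ 0.40247594, -0.01025432,  1.24030124]), 'attitude': array([-170.59940909,    0.2968283 ,  -89.52886589])}
```

View pics/side0.png

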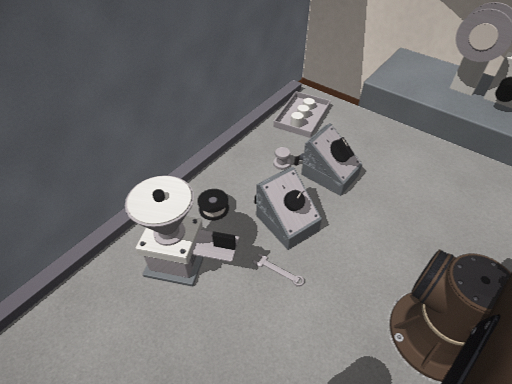

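View pics/top0.png

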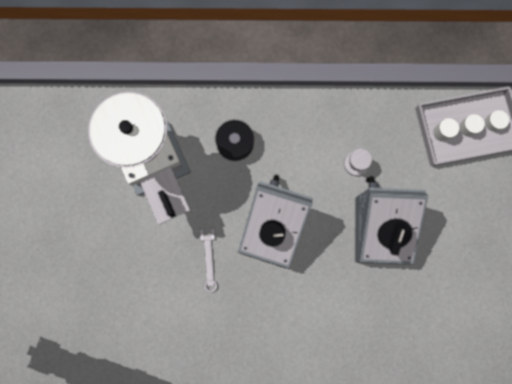

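The side view shows the hopper at (165,235), its fin at (224,241), the dial box at (290,205) and the bar-knob box at (332,158). In the top view the fin is at (167,204), the dial at (273,233) and the bar knob at (395,235). I'll zoom in on these.

Run:
```python
import cv2,numpy as np
t=cv2.imread("pics/top0.png");s=cv2.imread("pics/side0.png")
def c(im,x,y,w,h,f):return cv2.resize(im[y:y+h,x:x+w],(w*f,h*f),interpolation=cv2.INTER_CUBIC)
cv2.imwrite("pics/z1.png",np.hstack([c(t,345,180,90,90,4),c(t,130,150,90,90,4)]))
cv2.imwrite("pics/z2.png",np.hstack([c(s,290,115,90,90,4),c(s,180,200,90,90,4)]))
```

```text
(no output)
```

View pics/z1.png

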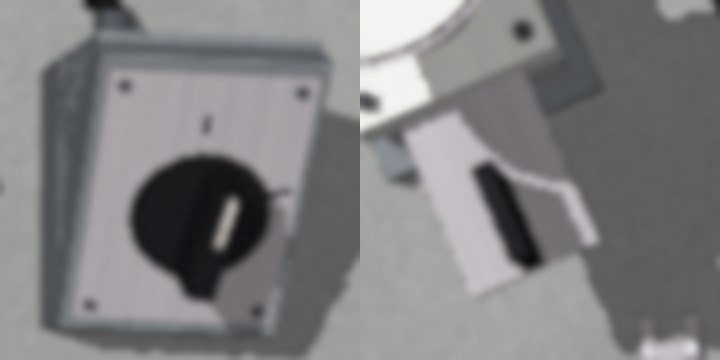

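View pics/z2.png

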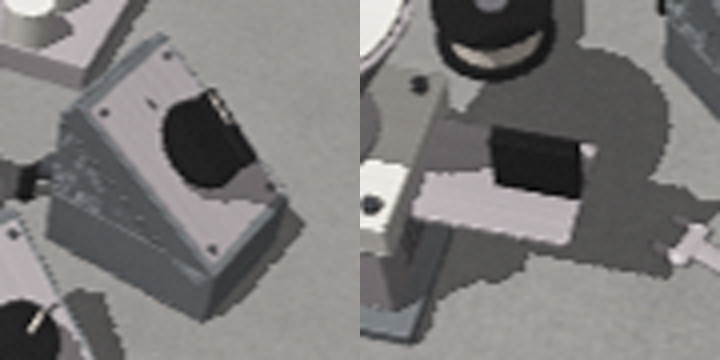

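```bash
cat > h.py <<'E'
import numpy as np,cv2
from scipy.spatial.transform import Rotation as R
C={"side":(370.114255,260.933312,192.650777,[0.14464012,0.57628422,0.94896059],[-137.74274867,-0.67522571,-143.05118224]),
"top":(484.921088,248.135478,190.191846,[0.40247594,-0.01025432,1.24030124],[-170.59940909,0.2968283,-89.52886589])}
def ray(n,u,v):
    f,cx,cy,e,a=C[n]; return np.array(e),R.from_euler('xyz',a,degrees=True).apply([(u-cx)/f,(v-cy)/f,1])
def onz(n,u,v,z):
    e,d=ray(n,u,v); return e+d*(z-e[2])/d[2]
def tri(a,b):
    e1,d1=ray("side",*a);e2,d2=ray("top",*b)
    t=np.linalg.lstsq(np.c_[d1,-d2],e2-e1,rcond=None)[0]
    p,q=e1+d1*t[0],e2+d2*t[1]; return (p+q)/2,np.linalg.norm(p-q)
def proj(n,p):
    f,cx,cy,e,a=C[n]; c=R.from_euler('xyz',a,degrees=True).inv().apply(np.array(p)-e); return c[:2]/c[2]*f+[cx,cy]
E
python3 - <<'E'
from h import *
np.set_printoptions(precision=4,suppress=True)
def zt(x,y):return (345+x/4-.4,180+y/4-.4)
def zs(x,y):return (290+x/4-.4,115+y/4-.4)
def zg(x,y):return (130+(x-360)/4-.4,150+y/4-.4)
def sg(x,y):return (180+(x-360)/4-.4,200+y/4-.4)
scr={'BL':((104,113),(125,86)),'BR':((168,56),(302,93)),'FL':((212,250),(90,304)),'FR':((270,187),(257,311))}
P={}
for k,(a,b) in scr.items():
    P[k],r=tri(zs(*a),zt(*b));print(k,P[k],r)
c=sum(P.values())/4;print('c',c)
u=P['BL']+P['BR']-P['FL']-P['FR'];u/=np.linalg.norm(u);print('slope dir',u,np.degrees(np.arcsin(u[2])),'yaw',np.degrees(np.arctan2(u[1],u[0])))
print('lateral',P['BL']-P['BR'],P['FL']-P['FR'])
print('line', tri(zs(210,92),zt(233,197)), tri(zs(233,122),zt(219,250)))
# fin
# top view: upper face ends; fin top
print('fin far', tri(sg(494,127),zg(487,164)),'near',tri(sg(582,141),zg(540,245)))
print('blade front corners', tri(sg(567,243),zg(472,298)),tri(sg(590,150),zg(597,240)))
E
```

```text
BL [ 0.5591 -0.2906  0.1585] 0.0006691733933853677
BR [ 0.5557 -0.3902  0.1575] 1.6007336115991184e-05
FL [ 0.4401 -0.287   0.0744] 0.0008165386950819033
FR [ 0.4369 -0.3858  0.0749] 0.0011045159745025055
c [ 0.4979 -0.3384  0.1163]
slope dir [ 0.8184 -0.0274  0.574 ] 35.02834823512924 yaw -1.9179546977805686
lateral [0.0034 0.0996 0.001 ] [ 0.0032  0.0988 -0.0005]
line (array([ 0.4941, -0.3422,  0.18  ]), np.float64(0.0016456472719176948)) (array([ 0.4668, -0.3375,  0.1654]), np.float64(0.00019275423830715315))
fin far (array([0.5771, 0.1906, 0.1736]), np.float64(0.0009746213314764692)) near (array([0.5315, 0.1602, 0.1639]), np.float64(0.002553932500208533))
blade front corners (array([0.5066, 0.2058, 0.1225]), np.float64(0.00029508125269013454)) (array([0.5431, 0.1361, 0.1158]), np.float64(0.003364451937450238))
```

Run:
```python
from h import *
np.set_printoptions(precision=4,suppress=True)
t=cv2.imread("pics/top0.png");s=cv2.imread("pics/side0.png")
print('lid',tri((159,195.5),(125.5,127)))
def blob(im,x,y,w,h,th):
    g=cv2.cvtColor(im,cv2.COLOR_BGR2GRAY)[y:y+h,x:x+w]
    m=(g<th).astype(np.uint8); n,l,st,ce=cv2.connectedComponentsWithStats(m)
    i=1+np.argmax(st[1:,4]); ys,xs=np.where(l==i)
    r=cv2.minAreaRect(np.c_[xs+x,ys+y].astype(np.float32));print(st[i],r,cv2.boxPoints(r).tolist())
    return r
blob(t,155,185,25,35,50);blob(s,205,225,40,30,50)
c=cv2.resize(s[222:262,200:260],(780,520),interpolation=cv2.INTER_NEAREST);cv2.imwrite("pics/z3.png",c)
c=cv2.resize(t[185:222,145:185],(640,592),interpolation=cv2.INTER_NEAREST);cv2.imwrite("pics/z4.png",c)
```

```text
lid (array([0.6885, 0.2468, 0.2867]), np.float64(0.0013692617280117584))
[  5   7  15  25 140] ((166.96551513671875, 203.58624267578125), (26.786516189575195, 5.514871120452881), 66.80140686035156) [[159.15516662597656, 192.3621063232422], [164.22413635253906, 190.18968200683594], [174.77586364746094, 214.8103790283203], [169.70689392089844, 216.98280334472656]]
[  7   7  24  18 321] ((223.5399932861328, 240.27999877929688), (24.596750259399414, 14.310836791992188), 10.304845809936523) [[210.1599884033203, 245.12001037597656], [212.71998596191406, 231.0399932861328], [236.9199981689453, 235.4399871826172], [234.36000061035156, 249.52000427246094]]
```

View pics/z3.png

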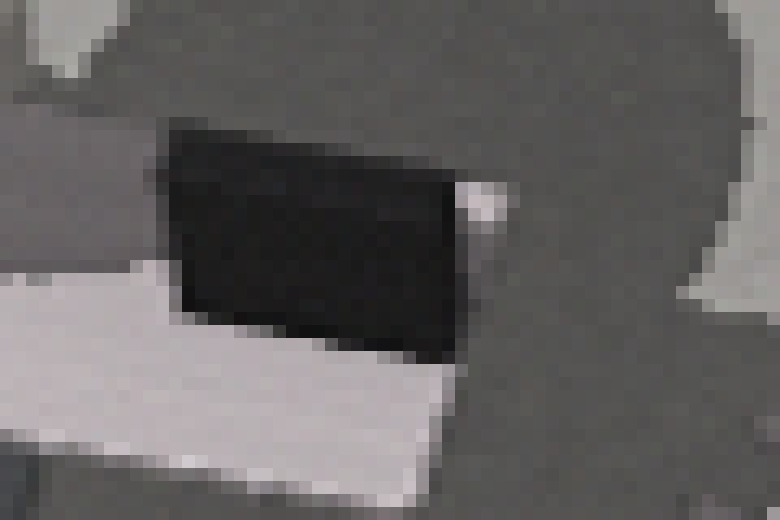

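View pics/z4.png

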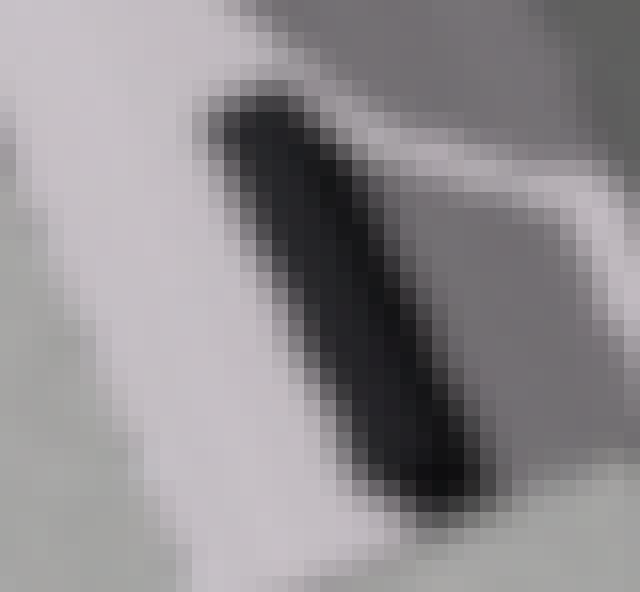

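Run:
```python
from h import *
np.set_printoptions(precision=4,suppress=True)
for z in(.164,.168,.172):
    a=onz("top",158.3,192,z);b=onz("top",168,215,z);m=onz("top",166.1,202.3,z)
    d=a-b;h=np.array([.6885,.2468])-m[:2]
    print(z,a,b,m,np.linalg.norm(d),np.degrees(np.arctan2(d[1],d[0])),'hopper',np.linalg.norm(h),np.degrees(np.arctan2(h[1],h[0])))
# side: top far/near edge corners of visible face (left y face)
for z in (.164,.168,.172):
    a=onz("side",212.9,232.5,z);b=onz("side",235,236.3,z);print(z,a,b,np.linalg.norm(a-b))
# blade left edge, top view z~.119
g=lambda x,y:(130+(x-360)/4-.4,150+y/4-.4)
for p in((405,135),(472,298),(597,240)): print(onz("top",*g(*p),.119))
```

```text
0.164 [0.575  0.1989 0.164 ] [0.5232 0.1752 0.164 ] [0.5517 0.1805 0.164 ] 0.057000666699846644 24.54931986589256 hopper 0.15197158846465164 25.856293766759425
0.168 [0.5744 0.1982 0.168 ] [0.5227 0.1746 0.168 ] [0.5512 0.1798 0.168 ] 0.05678882761769585 24.54931986589255 hopper 0.1527805156548801 26.004840202047948
0.172 [0.5737 0.1974 0.172 ] [0.5223 0.1739 0.172 ] [0.5506 0.1791 0.172 ] 0.05657698853554506 24.549319865892567 hopper 0.15359045896869752 26.151820928278084
0.164 [0.5809 0.1891 0.164 ] [0.5275 0.1635 0.164 ] 0.05924080240885557
0.168 [0.5786 0.1911 0.168 ] [0.5255 0.1656 0.168 ] 0.05893892329205114
0.172 [0.5764 0.1931 0.172 ] [0.5236 0.1677 0.172 ] 0.05863704417524684
[0.6025 0.2496 0.119 ]
[0.5068 0.2064 0.119 ]
[0.5412 0.1348 0.119 ]
```

```bash
cat >> h.py <<'E'
def rotm(x,y):
    x=np.array(x,float);x/=np.linalg.norm(x);y=np.array(y,float);y-=x*(x@y);y/=np.linalg.norm(y)
    return R.from_matrix(np.c_[x,y,np.cross(x,y)])
def go(p,Rt):
    from plant import get_obs
    o=get_obs();R0=R.from_euler('xyz',o["orientation"],degrees=True)
    sh=R0.inv().apply(np.array(p)-o["tool_pos"])*1000
    rv=np.degrees((R0.inv()*Rt).as_rotvec()) if Rt is not None else np.zeros(3)
    print("t",round(o["clock"],2),"q",o["joint_pos"].round(1),"pos",o["tool_pos"].round(4),"\naxes",R0.as_matrix().round(3).tolist(),"F",o["force"].round(1),"open",round(o["opening"],4))
    print("shift",sh.round(1),"turn",rv.round(1))
def fin(s=1):
    a=np.radians(25);return rotm([0,0,-1],[-s*np.sin(a),s*np.cos(a),0])
E
python3 - <<'E'
from h import *
for s in(1,-1): go([.5515,.180,.215],fin(s))
n=np.array([-.573,.0192,.819]);bx=np.array([.9994,-.0335,0]);
E
```

```text
t 0.1 q [ 85.9  20.6   0.6  -0.  -70.1 -16.5] pos [0.2375 0.6314 0.2257] 
axes [[-0.0, -0.352, -0.936], [-0.001, -0.936, 0.352], [-1.0, 0.001, -0.0]] F [-0.2 -0.3  0.1] open 0.0877
shift [  11.2  311.8 -452.8] turn [ 1.344e+02 -1.000e-01 -0.000e+00]
t 0.1 q [ 85.9  20.6   0.6  -0.  -70.1 -16.5] pos [0.2375 0.6314 0.2257] 
axes [[-0.0, -0.352, -0.936], [-0.001, -0.936, 0.352], [-1.0, 0.001, -0.0]] F [-0.2 -0.3  0.1] open 0.0877
shift [  11.2  311.8 -452.8] turn [-45.6   0.   -0.1]
```

Request:
{"api": "carry_out", "payload": {
  "series": [
    [[0, 22, -32, 9.6, 0, 0], [0, 45, -65, 19.2, 0, 0], [0, 67, -97, 28.8, 0, 0], [0, 89, -129, 38.4, 0, 0], [0, 111, -162, 48, 0, 0], [0, 134, -194, 57.6, 0, 0], [0, 156, -226, 67.2, 0, 0], [0, 178, -259, 76.8, 0, 0], [0, 200, -291, 86.4, 0, 0], [0, 223, -323, 96, 0, 0]]
  ],
  "hand": -1
}}

```text
clock: 1.35
tool_pos: [0.4619, 0.3081, 0.2263]
orientation: [154.0, 90.0, -142.9]
force: [1.2, 0.7, -0.6]
opening: 0.0876
```

Run:
```python
from h import *
go([.5515,.180,.215],fin(1))
```

```text
t 1.35 q [ 53.9   9.3 -14.6  -0.  -66.1 -80.8] pos [0.4619 0.3081 0.2263] 
axes [[-0.0, -0.892, 0.453], [-0.0, 0.453, 0.892], [-1.0, 0.0, -0.0]] F [ 1.2  0.7 -0.6] open 0.0876
shift [  11.3 -137.9  -73.6] turn [38.1 -0.  -0. ]
```

Request:
{"api": "carry_out", "payload": {
  "series": [
    [[0, -34, -18, 9.5, 0, 0], [0, -69, -37, 19, 0, 0], [0, -103, -55, 28.6, 0, 0], [5, -130, -69, 36, 0, 0], [11, -138, -73.6, 38.1, 0, 0], [11, -138, -73.6, 38.1, 0, 0], [11, -138, -73.6, 38.1, 0, 0]]
  ]
}}

```text
clock: 2.22
tool_pos: [0.5515, 0.1823, 0.2156]
orientation: [94.5, 90.0, 119.9]
force: [-1.2, 0.0, 0.3]
opening: 0.0873
```

Run:
```python
from h import *
from plant import snapshot
go([.5515,.180,.135],fin(1))
a=cv2.resize(snapshot("side")["color"][180:300,130:290,::-1],(640,480))
b=cv2.resize(snapshot("top")["color"][90:240,80:280,::-1],(640,480))
cv2.imwrite("pics/a1.png",a);cv2.imwrite("pics/a2.png",b)
```

```text
t 2.23 q [  37.6   12.2  -12.4   -0.   -65.4 -102.2] pos [0.5515 0.1823 0.2156] 
axes [[-0.0, -0.429, 0.903], [0.0, 0.903, 0.429], [-1.0, 0.0, -0.0]] F [-1.2  0.   0.3] open 0.0873
shift [80.6 -2.1 -1.1] turn [ 0.4 -0.  -0. ]
```

View pics/a1.png

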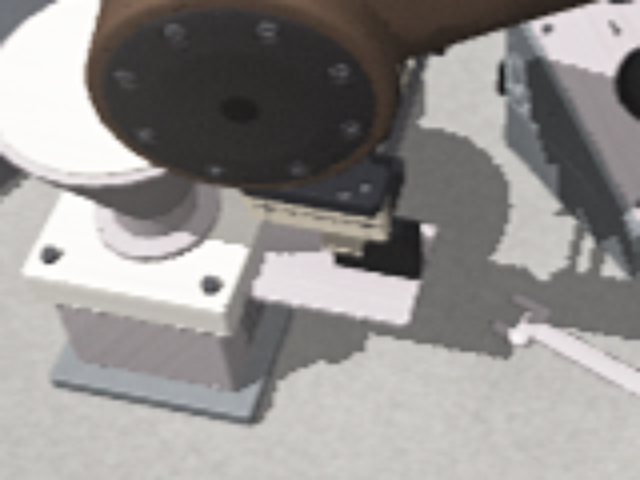

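View pics/a2.png

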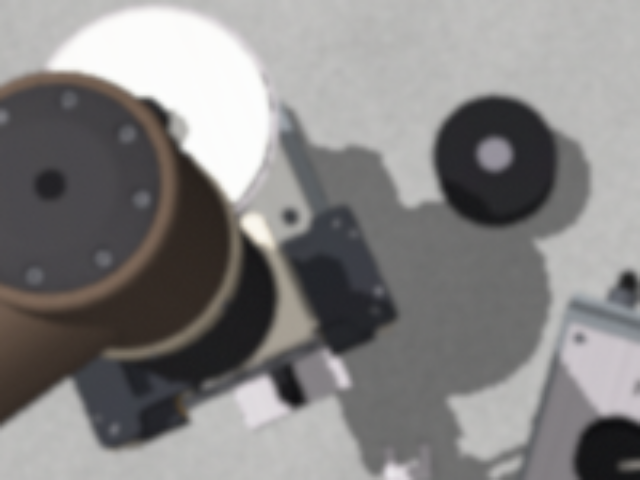

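Run:
```python
from h import *
print(tri((189.5,207),(95.6,147.8)))
print(proj("side",[.5515,.1823,.2156]),proj("top",[.5515,.1823,.2156]))
# disc edge: leftmost/rightmost at given z
for z in(.45,.5):print(onz("top",80+165/3.2,90+150/3.2,z),onz("top",80+240/3.2,90+250/3.2,z))
```

```text
(array([0.59912889, 0.26773006, 0.34659904]), np.float64(0.06663704460799864))
[221.84738146 224.2428082 ] [161.11133551 199.05773944]
[0.62288043 0.19205855 0.45      ] [0.56940541 0.15040176 0.45      ]
[0.60893609 0.17925882 0.5       ] [0.55884428 0.14023753 0.5       ]
```

Run:
```python
from h import *
from plant import snapshot
for n in("side","top"): cv2.imwrite(f"pics/p1{n}.png",snapshot(n)["color"][:,:,::-1])
```

Request:
{"api": "carry_out", "payload": {
  "series": [
    [[5, -1, -9, 0.4, 0, 0], [15, -2, -18, 0.4, 0, 0], [25, -2, -18, 0.4, 0, 0], [30, -2, -18, 0.4, 0, 0], [30, -2, -18, 0.4, 0, 0]]
  ]
}}

```text
clock: 3.05
tool_pos: [0.5364, 0.1721, 0.185]
orientation: [-163.8, 89.9, -138.9]
force: [-0.8, 0.5, 0.4]
opening: 0.0875
```

Run:
```python
from h import *
from plant import snapshot
go([.5352,.1724,.135],fin(1))
im={}
for n in("side","top"):
    b=snapshot(n)["color"][:,:,::-1]; cv2.imwrite(f"pics/p2{n}.png",b)
    a=cv2.imread(f"pics/p1{n}.png"); im[n]=(a,b)
top=np.hstack([x[120:215,75:190] for x in im["top"]]);cv2.imwrite("pics/p_top.png",cv2.resize(top,None,fx=3.4,fy=3.4))
s=np.hstack([x[150:260,140:260] for x in im["side"]]);cv2.imwrite("pics/p_side.png",cv2.resize(s,None,fx=3.3,fy=3.3))
```

```text
t 3.05 q [  37.7   11.9  -17.     0.   -61.1 -102.8] pos [0.5364 0.1721 0.185 ] 
axes [[-0.001, -0.421, 0.907], [-0.001, 0.907, 0.421], [-1.0, -0.0, -0.001]] F [-0.8  0.5  0.4] open 0.0875
shift [50.   0.8 -0.9] turn [-0.1 -0.1  0. ]
```

View pics/p_top.png

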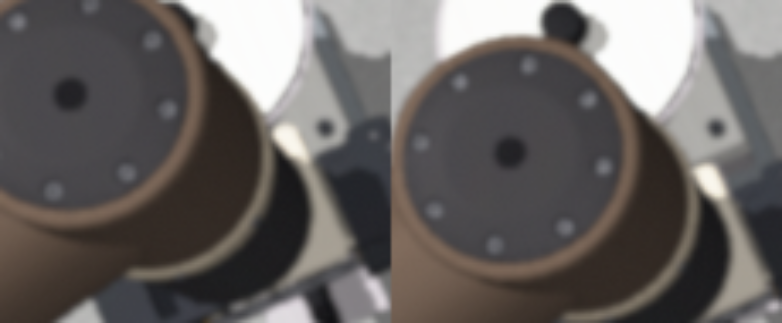

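View pics/p_side.png

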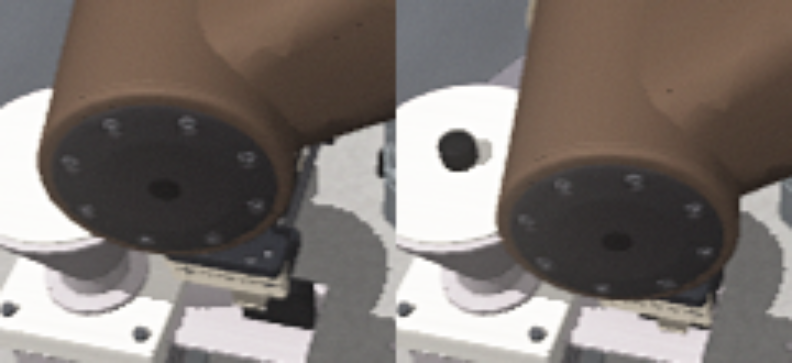

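Run:
```python
from h import *
T=np.array([.5364-.5515,.1721-.1823,.185-.2156])
for n,a,b in(("top",(75+70/3.4,120+95/3.4),(75+119/3.4,120+152/3.4)),("side",(140+165/3.3,150+190/3.3),(140+221/3.3,150+241/3.3))):
    e,d=ray(n,*a)
    for t in np.arange(.3,1.0,.05):
        q=proj(n,e+d*t+T); print(n,round(t,2),(e+d*t).round(3),(q-b).round(1))
```

```text
top 0.3 [0.476 0.086 0.949] [13.6 16.4]
top 0.35 [0.489 0.102 0.901] [ 9.9 12. ]
top 0.4 [0.501 0.118 0.852] [7.1 8.6]
top 0.45 [0.513 0.134 0.803] [4.8 6. ]
top 0.5 [0.526 0.151 0.755] [3.  3.8]
top 0.55 [0.538 0.167 0.706] [1.5 2. ]
top 0.6 [0.55  0.183 0.658] [0.2 0.5]
top 0.65 [0.563 0.199 0.609] [-0.9 -0.8]
top 0.7 [0.575 0.215 0.561] [-1.8 -1.9]
top 0.75 [0.587 0.231 0.512] [-2.6 -2.8]
top 0.8 [0.6   0.247 0.464] [-3.3 -3.7]
top 0.85 [0.612 0.263 0.415] [-4.  -4.4]
top 0.9 [0.624 0.279 0.367] [-4.5 -5.1]
top 0.95 [0.637 0.295 0.318] [-5.  -5.7]
side 0.3 [0.304 0.455 0.718] [8.4 8.1]
side 0.35 [0.331 0.435 0.68 ] [5.  4.9]
side 0.4 [0.358 0.415 0.641] [2.4 2.5]
side 0.45 [0.384 0.395 0.603] [0.3 0.6]
side 0.5 [0.411 0.374 0.564] [-1.3 -0.9]
side 0.55 [0.437 0.354 0.526] [-2.7 -2.2]
side 0.6 [0.464 0.334 0.487] [-3.8 -3.3]
side 0.65 [0.491 0.314 0.449] [-4.8 -4.2]
side 0.7 [0.517 0.294 0.41 ] [-5.6 -4.9]
side 0.75 [0.544 0.273 0.372] [-6.4 -5.6]
side 0.8 [0.57  0.253 0.333] [-7.  -6.2]
side 0.85 [0.597 0.233 0.295] [-7.6 -6.8]
side 0.9 [0.624 0.213 0.256] [-8.1 -7.2]
side 0.95 [0.65  0.193 0.218] [-8.6 -7.6]
```

The wrist column stands about vertically over the TCP, so it clears the hopper lid. I'll descend and grip the fin.

Request:
{"api": "carry_out", "payload": {
  "series": [
    [[10, 1, 0, 0, 0, 0], [20, 1, 0, 0, 0, 0], [30, 1, 0, 0, 0, 0], [40, 1, 0, 0, 0, 0], [50, 1, 0, 0, 0, 0], [50, 1, 0, 0, 0, 0]]
  ]
}}

```text
clock: 3.9
tool_pos: [0.5355, 0.1728, 0.1345]
orientation: [-172.1, 89.9, -147.2]
force: [0.3, 0.5, -0.1]
opening: 0.0873
```

Request:
{"api": "carry_out", "payload": {
  "series": [
    [[0, 0, 0, 0, 0, 0], [0, 0, 0, 0, 0, 0], [0, 0, 0, 0, 0, 0], [0, 0, 0, 0, 0, 0], [0, 0, 0, 0, 0, 0], [0, 0, 0, 0, 0, 0], [0, 0, 0, 0, 0, 0], [0, 0, 0, 0, 0, 0]]
  ],
  "hand": 1
}}

```text
clock: 4.9
tool_pos: [0.5358, 0.174, 0.1355]
orientation: [68.4, 89.9, 93.3]
force: [-3.5, 9.5, 2.2]
opening: 0.014
```

Run:
```python
from h import *
go([.5352,.1724,.135],fin(1))
```

```text
t 4.9 q [ 3.780e+01  1.450e+01 -2.070e+01 -1.000e-01 -5.470e+01 -1.029e+02] pos [0.5358 0.174  0.1355] 
axes [[-0.0, -0.421, 0.907], [0.002, 0.907, 0.421], [-1.0, 0.001, 0.001]] F [-3.5  9.5  2.2] open 0.014
shift [ 0.5 -1.2 -1.2] turn [-0.1  0.  -0.1]
```

Request:
{"api": "carry_out", "payload": {
  "series": [
    [[0, 1, -6, 0, 0, 0], [0, 1, -14, 0, 0, 0], [0, 1, -22, 0, 0, 0], [0, 1, -30, 0, 0, 0], [0, 1, -38, 0, 0, 0], [0, 1, -46, 0, 0, 0], [0, 1, -54, 0, 0, 0], [0, 1, -58, 0, 0, 0], [0, 1, -60, 0, 0, 0], [0, 1, -60, 0, 0, 0]]
  ]
}}

```text
clock: 6.15
tool_pos: [0.4808, 0.1484, 0.1355]
orientation: [-167.9, 89.9, -143.0]
force: [-0.9, -1.6, -0.5]
opening: 0.0141
```

Request:
{"api": "carry_out", "payload": {
  "series": [
    [[0, 0, -3, 0, 0, 0], [0, 0, -6, 0, 0, 0], [0, 0, -8, 0, 0, 0], [0, 0, -8, 0, 0, 0]]
  ]
}}

```text
clock: 6.65
tool_pos: [0.4749, 0.1457, 0.1355]
orientation: [-5.3, 89.9, 19.6]
force: [9.6, -1.0, -7.6]
opening: 0.0136
```

Run:
```python
from h import *
go([.5358,.174,.135],fin(1))
```

```text
t 6.65 q [ 3.980e+01  8.400e+00 -2.880e+01  1.000e-01 -5.270e+01 -1.049e+02] pos [0.4749 0.1457 0.1355] 
axes [[0.002, -0.421, 0.907], [0.001, 0.907, 0.421], [-1.0, -0.0, 0.002]] F [ 9.6 -1.  -7.6] open 0.0136
shift [ 0.7 -0.  67.1] turn [-0.1  0.1  0. ]
```

Force is rising, so it's probably at the end stop after about 67 mm. I'll pull a little further to confirm.

Request:
{"api": "carry_out", "payload": {
  "series": [
    [[0, 0, -2, 0, 0, 0], [0, 0, -4, 0, 0, 0], [0, 0, -4, 0, 0, 0]]
  ]
}}

```text
clock: 7.02
tool_pos: [0.4747, 0.1457, 0.1358]
orientation: [-1.7, 89.5, 23.2]
force: [25.3, -1.0, -21.8]
opening: 0.014
```

Run:
```python
from h import *
go([.5358,.174,.135],fin(1))
```

```text
t 7.03 q [  39.9    8.2  -29.1    0.2  -52.2 -105.1] pos [0.4747 0.1457 0.1358] 
axes [[0.008, -0.422, 0.907], [0.003, 0.907, 0.422], [-1.0, -0.0, 0.009]] F [ 25.3  -1.  -21.8] open 0.014
shift [ 1.4 -0.1 67.3] turn [-0.1  0.5  0. ]
```

End stop confirmed: 25 N and no further motion. Next I ease off, release, lift and look.

Request:
{"api": "carry_out", "payload": {
  "series": [
    [[0, 0, 2, 0, 0, 0], [0, 0, 4, 0, 0, 0], [0, 0, 4, 0, 0, 0]]
  ]
}}

```text
clock: 7.4
tool_pos: [0.4747, 0.1456, 0.1357]
orientation: [-7.2, 89.9, 17.7]
force: [6.3, -1.6, -6.0]
opening: 0.0141
```

Request:
{"api": "carry_out", "payload": {
  "series": [
    [[0, 0, 0, 0, 0, 0], [0, 0, 0, 0, 0, 0], [0, 0, 0, 0, 0, 0], [0, 0, 0, 0, 0, 0], [0, 0, 0, 0, 0, 0], [0, 0, 0, 0, 0, 0]]
  ],
  "hand": -1
}}

```text
clock: 8.15
tool_pos: [0.4739, 0.1454, 0.1356]
orientation: [101.9, 90.0, 126.8]
force: [0.3, -0.2, 0.4]
opening: 0.0681
```

Request:
{"api": "carry_out", "payload": {
  "series": [
    [[-15, 0, 0, 0, 0, 0], [-40, 0, 0, 0, 0, 0], [-70, 0, 0, 0, 0, 0], [-110, 0, 0, 0, 0, 0], [-150, 0, 0, 0, 0, 0], [-180, 0, 0, 0, 0, 0], [-200, 0, 0, 0, 0, 0]]
  ]
}}

```text
clock: 9.02
tool_pos: [0.4741, 0.1453, 0.3385]
orientation: [6.7, 89.8, 31.6]
force: [0.4, -0.2, -1.2]
opening: 0.0878
```

```bash
cat >> h.py <<'E'
nrm=np.array([-.573,.0192,.819]);nrm/=np.linalg.norm(nrm)
bx=np.array([.9994,-.0335,0]); upv=np.array([.8186,-.0274,.5736]); rt=np.array([-.0335,-.9994,0])
G=np.array([.474,-.3377,.152])
def knob(phi,s=1):
    "jaw axis = bar y (left of bar x), bar at phi deg cw"
    a=np.radians(phi); barx=upv*np.cos(a)+rt*np.sin(a)
    return rotm(-nrm,s*np.cross(nrm,barx))
E
python3 - <<'E'
from h import *
from plant import snapshot
go(G+nrm*.12,knob(7,1))
go(G+nrm*.12,knob(7,-1))
for n in("side","top"): cv2.imwrite(f"pics/p3{n}.png",snapshot(n)["color"][:,:,::-1])
E
```

```text
t 9.03 q [  39.8    0.   -10.4    0.   -79.4 -104.9] pos [0.4741 0.1453 0.3385] 
axes [[0.003, -0.421, 0.907], [0.002, 0.907, 0.421], [-1.0, 0.0, 0.003]] F [ 0.4 -0.2 -1.2] open 0.0878
shift [  87.3 -407.1 -265.1] turn [ 32.7 -34.8  -6.2]
t 9.03 q [  39.8    0.   -10.4    0.   -79.4 -104.9] pos [0.4741 0.1453 0.3385] 
axes [[0.003, -0.421, 0.907], [0.002, 0.907, 0.421], [-1.0, 0.0, 0.003]] F [ 0.4 -0.2 -1.2] open 0.0878
shift [  87.3 -407.1 -265.1] turn [-140.5    8.   -45.4]
```

View pics/p3side.png

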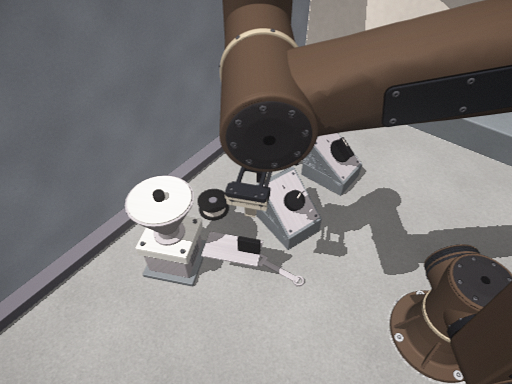

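View pics/p3top.png

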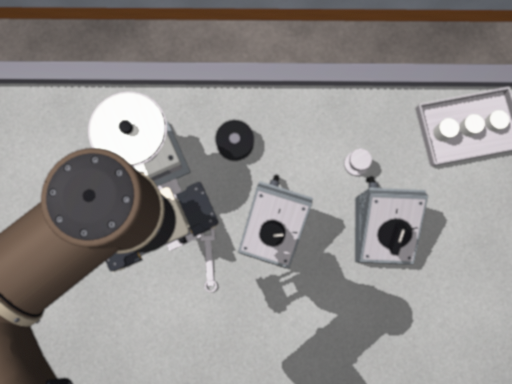

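The gate is out: the fin is now at (249,244) in the side view, and the bystanders haven't moved. Next I go to a pose above the knob, using the half-turned grasp so that joint 6 has room.

Request:
{"api": "carry_out", "payload": {
  "series": [
    [[0, -27, -18, -9.5, 0.54, -3.07], [0, -55, -36, -19, 1.08, -6.14], [0, -82, -54, -28.5, 1.62, -9.2], [0, -110, -72, -38, 2.16, -12.3], [0, -137, -90, -47.5, 2.7, -15.4], [0, -165, -107, -57, 3.24, -18.4], [0, -192, -125, -66.5, 3.8, -21.5], [0, -220, -143, -76, 4.3, -24.6], [0, -247, -161, -85.5, 4.9, -27.6], [0, -275, -179, -95, 5.4, -30.7]]
  ]
}}

```text
clock: 10.38
tool_pos: [0.4266, -0.1793, 0.3355]
orientation: [-148.6, 62.3, -26.5]
force: [0.5, 0.1, 0.2]
opening: 0.0877
```

Run:
```python
from h import *
go(G+nrm*.12,knob(7,-1))
```

```text
t 10.38 q [ 17.  -23.  -42.6  23.9 -52.1   3.3] pos [ 0.4266 -0.1793  0.3355] 
axes [[0.416, -0.794, -0.444], [-0.207, -0.558, 0.804], [-0.886, -0.242, -0.396]] F [0.5 0.1 0.2] open 0.0877
shift [ 98.9 124.7 -82.3] turn [-45.3   2.7 -14.7]
```

Request:
{"api": "carry_out", "payload": {
  "series": [
    [[0, 25, -16, -9.1, 0.5, -2.9], [10, 50, -33, -18.1, 1.1, -5.9], [30, 75, -49, -27.2, 1.6, -8.8], [60, 100, -66, -36.2, 2.2, -11.8], [80, 115, -76, -42, 2.5, -13.5], [99, 125, -82, -45.3, 2.7, -14.7], [99, 125, -82, -45.3, 2.7, -14.7], [99, 125, -82, -45.3, 2.7, -14.7]]
  ]
}}

```text
clock: 11.38
tool_pos: [0.4044, -0.3347, 0.249]
orientation: [-172.9, 55.0, -2.1]
force: [0.2, 0.5, -0.2]
opening: 0.0873
```

Run:
```python
from h import *
from plant import snapshot
go(G+nrm*.12,knob(7,-1))
for n in("side","top"): cv2.imwrite(f"pics/p4{n}.png",snapshot(n)["color"][:,:,::-1])
```

```text
t 11.38 q [-32.9  -6.9 -26.8 -26.  -42.  128.9] pos [ 0.4044 -0.3347  0.249 ] 
axes [[0.573, -0.137, -0.808], [-0.021, -0.988, 0.153], [-0.819, -0.07, -0.569]] F [ 0.2  0.5 -0.2] open 0.0873
shift [-0.6  0.5 -1.5] turn [-0.2  0.  -0.1]
```

View pics/p4side.png

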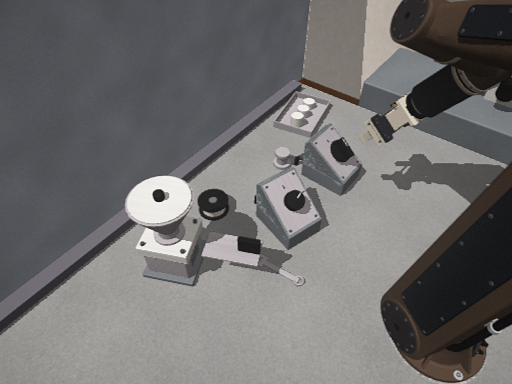

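View pics/p4top.png

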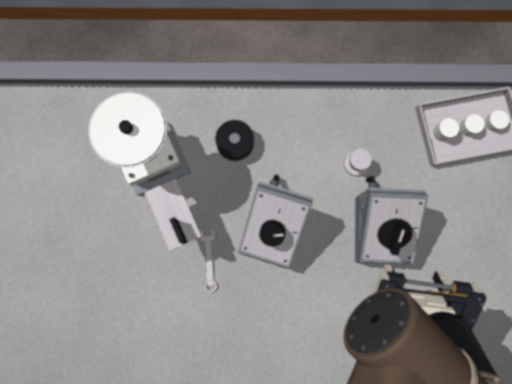

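The gate is open (fin at (180,230) in the top view) and the gripper is lined up above the bar knob. I'll descend along the axis in two stages.

Request:
{"api": "carry_out", "payload": {
  "series": [
    [[20, 0.5, -1.5, 0, 0, 0], [40, 0.5, -1.5, 0, 0, 0], [60, 0.5, -1.5, 0, 0, 0], [80, 0.5, -1.5, 0, 0, 0], [95, 0.5, -1.5, 0, 0, 0], [95, 0.5, -1.5, 0, 0, 0]]
  ]
}}

```text
clock: 12.22
tool_pos: [0.4603, -0.3366, 0.1715]
orientation: [-172.7, 55.2, -2.1]
force: [-0.7, 1.3, 0.2]
opening: 0.0876
```

Run:
```python
from h import *
from plant import snapshot
go(G-nrm*.014,knob(7,-1))
a=cv2.resize(snapshot("side")["color"][100:200,290:420,::-1],(390*2,300*2))
b=cv2.resize(snapshot("top")["color"][180:280,340:470,::-1],(390*2,300*2))
cv2.imwrite("pics/b1.png",a);cv2.imwrite("pics/b2.png",b)
```

```text
t 12.22 q [-29.5   2.3 -28.1 -30.3 -31.5 132.3] pos [ 0.4603 -0.3366  0.1715] 
axes [[0.571, -0.14, -0.809], [-0.021, -0.988, 0.156], [-0.821, -0.072, -0.567]] F [-0.7  1.3  0.2] open 0.0876
shift [37.9  0.6 -0.3] turn [-0.4  0.1 -0.1]
```

View pics/b1.png

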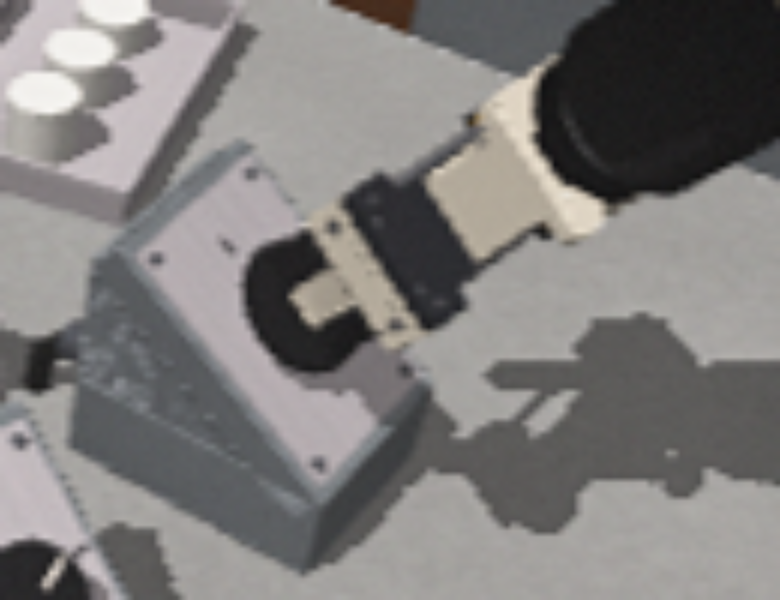

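View pics/b2.png

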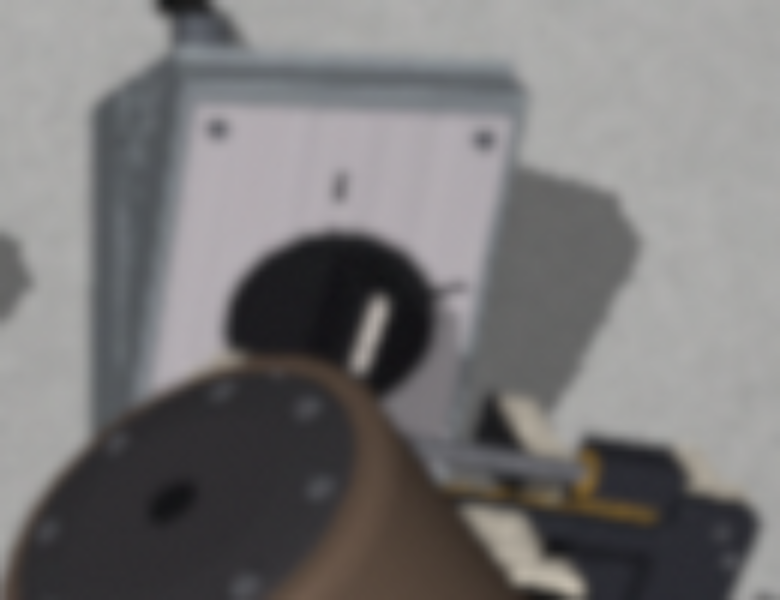

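The fingers straddle the bar and clear the skirt. I'll continue down and close.

Request:
{"api": "carry_out", "payload": {
  "series": [
    [[10, 0.5, 0, 0, 0, 0], [20, 0.5, 0, 0, 0, 0], [30, 0.5, 0, 0, 0, 0], [37, 0.5, 0, 0, 0, 0], [37, 0.5, 0, 0, 0, 0]]
  ]
}}

```text
clock: 12.95
tool_pos: [0.4813, -0.3382, 0.1414]
orientation: [-172.8, 55.1, -2.1]
force: [-0.9, 0.2, 0.6]
opening: 0.0879
```

Request:
{"api": "carry_out", "payload": {
  "series": [
    [[0, 0, 0, 0, 0, 0], [0, 0, 0, 0, 0, 0], [0, 0, 0, 0, 0, 0], [0, 0, 0, 0, 0, 0], [0, 0, 0, 0, 0, 0], [0, 0, 0, 0, 0, 0], [0, 0, 0, 0, 0, 0], [0, 0, 0, 0, 0, 0]]
  ],
  "hand": 1
}}

```text
clock: 13.95
tool_pos: [0.4811, -0.3391, 0.1423]
orientation: [-173.0, 55.1, -2.3]
force: [-1.7, -3.3, -0.8]
opening: 0.0178
```

Run:
```python
from h import *
from plant import get_obs
go(G-nrm*.014,knob(7,-1)); print(get_obs()["moment"])
```

```text
t 13.95 q [-28.9   6.2 -27.7 -33.  -28.2 135.1] pos [ 0.4811 -0.3391  0.1423] 
axes [[0.572, -0.14, -0.808], [-0.023, -0.988, 0.155], [-0.82, -0.07, -0.568]] F [-1.7 -3.3 -0.8] open 0.0178
shift [ 1.9 -1.1  0.5] turn [-0.3  0.  -0.2]
[-1.01101171  2.15615998 -0.6194513 ]
```

Request:
{"api": "carry_out", "payload": {
  "series": [
    [[3, 0, 0, 0, 0, 0], [6, 0, 0, 0, 0, 0], [9, 0, 0, 0, 0, 0], [11, 0, 0, 0, 0, 0], [11, 0, 0, 0, 0, 0], [11, 0, 0, 0, 0, 0]]
  ]
}}

```text
clock: 14.7
tool_pos: [0.487, -0.3395, 0.134]
orientation: [-173.0, 55.0, -2.3]
force: [-9.3, -2.1, 8.5]
opening: 0.0177
```

Run:
```python
from h import *
from plant import get_obs
go([.4811,-.3391,.1423],knob(7,-1)); o=get_obs();print(o["moment"],'Fn',o["force"]@nrm)
```

```text
t 14.7 q [-28.8   7.3 -27.4 -33.8 -27.3 136. ] pos [ 0.487  -0.3395  0.134 ] 
axes [[0.573, -0.14, -0.808], [-0.023, -0.988, 0.155], [-0.819, -0.07, -0.569]] F [-9.3 -2.1  8.5] open 0.0177
shift [-10.2  -0.1   0.2] turn [-0.3 -0.  -0.2]
[-0.59821385  2.901133   -0.43874171] Fn 12.233599738546967
```

Pushed in 10.2 mm at 12 N, so it's at the bottom. Now I turn clockwise, which is + about tool x.

Request:
{"api": "carry_out", "payload": {
  "series": [
    [[0, 0, 0, 6, 0, 0], [0, 0, 0, 12, 0, 0], [0, 0, 0, 18, 0, 0], [0, 0, 0, 24, 0, 0], [0, 0, 0, 30, 0, 0], [0, 0, 0, 36, 0, 0], [0, 0, 0, 42, 0, 0], [0, 0, 0, 48, 0, 0], [0, 0, 0, 54, 0, 0], [0, 0, 0, 54, 0, 0]]
  ]
}}

```text
clock: 15.95
tool_pos: [0.4864, -0.3405, 0.1336]
orientation: [-119.1, 55.1, -2.5]
force: [-11.7, -7.4, 5.3]
opening: 0.0177
```

Run:
```python
from h import *
from plant import get_obs
go([.4811,-.3391,.1423],knob(80.2,-1)); o=get_obs();print(o["moment"],'Fn',o["force"]@nrm,'Mn',o["moment"]@nrm)
```

```text
t 15.95 q [-28.9   7.3 -27.5 -33.7 -27.3  81.9] pos [ 0.4864 -0.3405  0.1336] 
axes [[0.572, -0.737, -0.36], [-0.025, -0.454, 0.891], [-0.82, -0.5, -0.278]] F [-11.7  -7.4   5.3] open 0.0177
shift [-10.2  -1.1   0.7] turn [18.8 -0.3 -0.2]
[-2.18766281  4.11177022 -1.78421205] Fn 10.932370632460344 Mn -0.12882776415658648
```

Request:
{"api": "carry_out", "payload": {
  "series": [
    [[0, 0, 0, 5, 0, 0], [0, 0, 0, 10, 0, 0], [0, 0, 0, 15, 0, 0], [0, 0, 0, 18, 0, 0], [0, 0, 0, 20, 0, 0], [0, 0, 0, 20, 0, 0]]
  ]
}}

```text
clock: 16.7
tool_pos: [0.486, -0.3406, 0.1334]
orientation: [-99.2, 55.1, -2.5]
force: [-11.4, -8.5, 4.4]
opening: 0.0178
```

Run:
```python
from h import *
from plant import get_obs
go([.4811,-.3391,.1423],knob(80.2,-1)); o=get_obs();print(o["moment"],'Fn',o["force"]@nrm,'Mn',o["moment"]@nrm)
```

```text
t 16.7 q [-28.9   7.3 -27.5 -33.7 -27.3  62. ] pos [ 0.486  -0.3406  0.1334] 
axes [[0.571, -0.816, -0.087], [-0.025, -0.124, 0.992], [-0.82, -0.565, -0.091]] F [-11.4  -8.5   4.4] open 0.0178
shift [-10.2  -1.2   1.1] turn [-1.1 -0.3 -0.2]
[-2.61622613  4.62404328 -1.64851309] Fn 9.94107649022464 Mn 0.23781136821624704
```

Request:
{"api": "carry_out", "payload": {
  "series": [
    [[0, 0, 0, 2, 0, 0], [0, 0, 0, 4, 0, 0], [0, 0, 0, 4, 0, 0]]
  ]
}}

```text
clock: 17.08
tool_pos: [0.4861, -0.3404, 0.1334]
orientation: [-95.2, 55.1, -2.5]
force: [-12.2, -7.5, 5.4]
opening: 0.0182
```

Run:
```python
from h import *
from plant import get_obs,snapshot
go([.4811,-.3391,.1423],knob(80.2,-1)); o=get_obs();print(o["moment"],'Fn',o["force"]@nrm,'Mn',o["moment"]@nrm)
b=cv2.resize(snapshot("top")["color"][180:280,340:470,::-1],(390*2,300*2))
cv2.imwrite("pics/c2.png",b)
```

```text
t 17.07 q [-28.9   7.3 -27.5 -33.7 -27.3  58. ] pos [ 0.4861 -0.3404  0.1334] 
axes [[0.571, -0.82, -0.032], [-0.025, -0.055, 0.998], [-0.82, -0.569, -0.052]] F [-12.2  -7.5   5.4] open 0.0182
shift [-10.2  -1.1   1. ] turn [-5.  -0.3 -0.2]
[-2.66686426  4.50909066 -0.92338957] Fn 11.27893756511428 Mn 0.8586641592271173
```

View pics/c2.png

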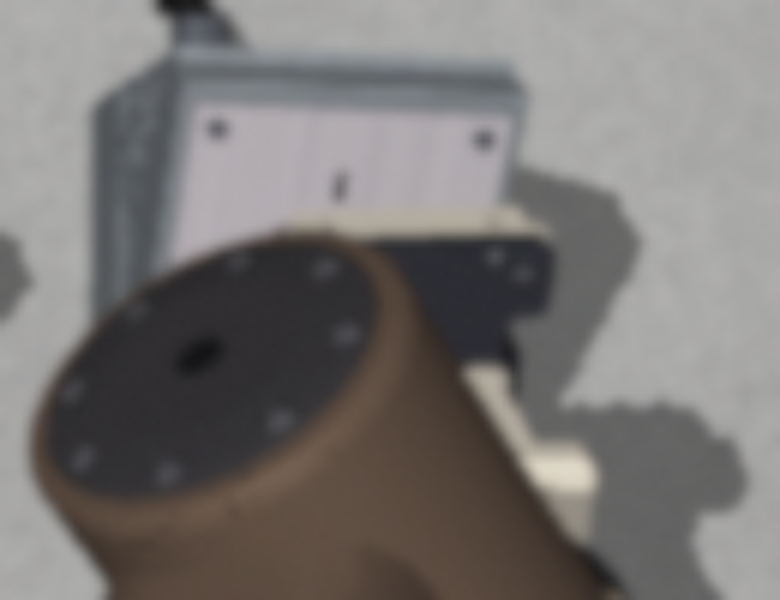

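Turning moment is up to 0.86 N m and the bar is starting to slip in the pads, so the knob is at its end stop. I ease out, release and back off along the axis.

Request:
{"api": "carry_out", "payload": {
  "series": [
    [[-3, 0, 0, -1, 0, 0], [-6, 0, 0, -2, 0, 0], [-9, 0, 0, -2, 0, 0], [-11, 0, 0, -2, 0, 0], [-11, 0, 0, -2, 0, 0]]
  ]
}}

```text
clock: 17.75
tool_pos: [0.4802, -0.34, 0.1416]
orientation: [-97.1, 55.1, -2.5]
force: [-3.9, -10.4, -3.8]
opening: 0.0183
```

Request:
{"api": "carry_out", "payload": {
  "series": [
    [[0, 0, 0, 0, 0, 0], [0, 0, 0, 0, 0, 0], [0, 0, 0, 0, 0, 0], [0, 0, 0, 0, 0, 0], [0, 0, 0, 0, 0, 0], [0, 0, 0, 0, 0, 0], [0, 0, 0, 0, 0, 0]]
  ],
  "hand": -1
}}

```text
clock: 18.62
tool_pos: [0.4813, -0.3384, 0.1423]
orientation: [-96.9, 55.1, -2.2]
force: [-0.2, 0.4, 1.2]
opening: 0.0824
```

Request:
{"api": "carry_out", "payload": {
  "series": [
    [[-10, 0, 0, 0, 0, 0], [-30, 0, 0, 0, 0, 0], [-60, 0, 0, 0, 0, 0], [-90, 0, 0, 0, 0, 0], [-120, 0, 0, 0, 0, 0], [-150, 0, 0, 0, 0, 0], [-160, 0, 0, 0, 0, 0], [-160, 0, 0, 0, 0, 0]]
  ]
}}

```text
clock: 19.62
tool_pos: [0.3894, -0.335, 0.2745]
orientation: [-97.0, 55.0, -2.3]
force: [-0.9, -0.2, 0.5]
opening: 0.0878
```

Run:
```python
from h import *
from plant import get_obs,snapshot
go(G,knob(80.2,-1))
a=snapshot("side")["color"][:,:,::-1];b=snapshot("top")["color"][:,:,::-1]
cv2.imwrite("pics/d1.png",a);cv2.imwrite("pics/d2.png",b)
cv2.imwrite("pics/d3.png",np.hstack([cv2.resize(b[180:270,345:435],(390,390)),cv2.resize(a[115:205,290:380],(390,390))]))
```

```text
t 19.62 q [-34.   -9.2 -25.6 -25.  -45.6  51.9] pos [ 0.3894 -0.335   0.2745] 
axes [[0.574, -0.817, -0.059], [-0.023, -0.088, 0.996], [-0.819, -0.57, -0.07]] F [-0.9 -0.2  0.5] open 0.0878
shift [148.9   0.9   0.8] turn [-3.2 -0.2  0. ]
```

View pics/d2.png

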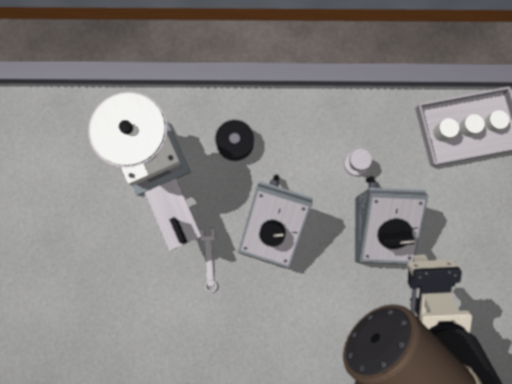

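View pics/d3.png

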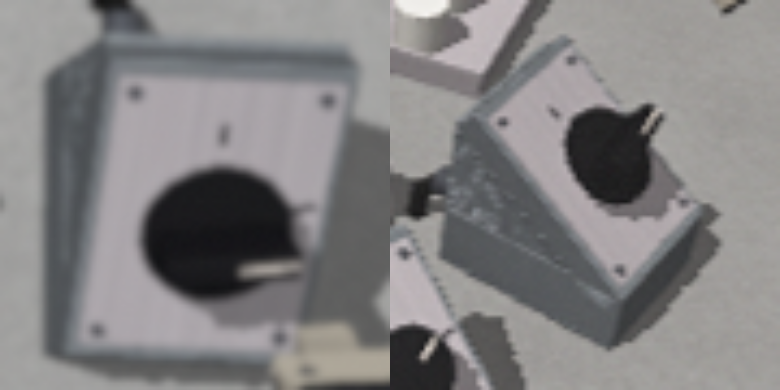

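Run:
```python
from h import *
b=cv2.imread("pics/d2.png");a=cv2.imread("pics/d1.png")
def line(im,x,y,w,h,th):
    g=cv2.cvtColor(im,cv2.COLOR_BGR2GRAY)[y:y+h,x:x+w]
    m=(g>th).astype(np.uint8);print(m)
line(b,398,236,20,12,110)
def on(n,u,v,P):
    e,d=ray(n,u,v);return e+d*((P-e)@nrm)/(d@nrm)
P=G+nrm*.012
def ang(n,p,q):
    w=on(n,*q,P)-on(n,*p,P);print(n,np.degrees(np.arctan2(w@rt,w@upv)),np.linalg.norm(w), (on(n,*p,P)-P).round(4))
ang("top",(345+240/4.333,180+271/4.333),(345+300/4.333,180+267/4.333))
z=lambda x,y:(290+(x-390)/4.333,115+y/4.333)
ang("side",z(645,132),z(660,110))
z=lambda x,y:(345+x/4,180+y/4)
ang("top",z(219,250),z(233,197))
print(tri(((290+(645-390)/4.333,115+132/4.333)),(345+240/4.333,180+271/4.333)))
```

```text
[[0 0 0 0 0 0 0 0 0 0 0 0 0 0 0 0 0 1 1 1]
 [0 0 0 0 0 0 0 0 0 0 0 0 0 0 0 0 0 0 1 1]
 [0 0 0 0 0 0 0 0 0 0 0 0 0 0 0 0 0 0 0 0]
 [0 0 0 0 0 0 0 0 0 0 0 0 0 0 0 0 0 0 0 0]
 [0 0 0 0 0 0 0 0 0 0 0 0 0 0 0 0 0 0 0 0]
 [0 0 0 0 0 1 1 1 1 1 1 1 1 1 1 1 1 0 0 0]
 [0 0 0 1 1 1 1 1 1 1 1 1 1 1 1 1 0 0 0 0]
 [0 0 0 1 1 1 1 1 1 0 0 0 0 0 0 0 0 0 0 0]
 [0 0 0 0 0 0 0 0 0 0 0 0 0 0 0 0 0 0 0 0]
 [0 0 0 0 0 0 0 0 0 0 0 0 0 0 0 0 0 0 0 0]
 [0 0 0 0 0 0 0 0 0 1 1 1 1 1 1 1 1 0 0 0]
 [0 0 0 0 0 0 0 0 1 1 1 1 1 1 1 1 0 0 0 0]]
top 82.6751171576998 0.030097210982487462 [-0.001  -0.0035 -0.0006]
side 82.12522219240319 0.027699707157971636 [-0.0019 -0.0061 -0.0012]
top 3.352541119312724 0.03398679711784089 [-0.0009 -0.0021 -0.0006]
(array([ 0.46526052, -0.34096215,  0.16249913]), np.float64(0.001796994103324608))
```

Run:
```python
from h import *
t0=cv2.imread("pics/top0.png");t=cv2.imread("pics/d2.png")
def blob(im,x,y,w,h):
    g=cv2.cvtColor(im,cv2.COLOR_BGR2GRAY)[y:y+h,x:x+w]
    n,l,st,ce=cv2.connectedComponentsWithStats((g<50).astype(np.uint8)); i=1+np.argmax(st[1:,4]);print(st[i]);return ce[i]+[x,y]
p=[onz("top",*blob(t0,155,185,25,35),.165),onz("top",*blob(t,165,210,28,38),.165)]
d=p[0]-p[1];print(p,np.linalg.norm(d),np.degrees(np.arctan2(d[1],d[0])))
for n,f in(("top","top0"),("side","side0")):
    pass
dif=cv2.absdiff(t0,t).max(2); print('spool',dif[115:165,212:260].max(),'coupling',dif[145:180,340:376].max(),'wrench',dif[230:295,200:222].max(),'dial',dif[215:252,255:295].max())
from plant import *
print(get_obs()["qvel"].round(2)); close_job()
```

```text
[  5   7  15  25 140]
[  7   9  14  24 137]
[array([0.54758525, 0.17795979, 0.165     ]), array([0.48881743, 0.15053874, 0.165     ])] 0.06485037902777373 25.013750232091418
spool 4 coupling 5 wrench 102 dial 5
[ 0.25  1.03 -0.1  -0.04 -0.08  0.2 ]
the job is handed in; nothing more can be done
```

Run:
```python
import cv2,numpy as np
a=cv2.imread("pics/top0.png");b=cv2.imread("pics/d2.png")
d=cv2.absdiff(a,b).max(2)[225:300,195:225]; ys,xs=np.where(d>25);print(len(ys),ys.min()+225,ys.max()+225,xs.min()+195,xs.max()+195)
cv2.imwrite("pics/w.png",np.hstack([cv2.resize(i[220:300,185:235],(350,560)) for i in(a,b)]))
```

```text
666 225 261 195 224
```

View pics/w.png

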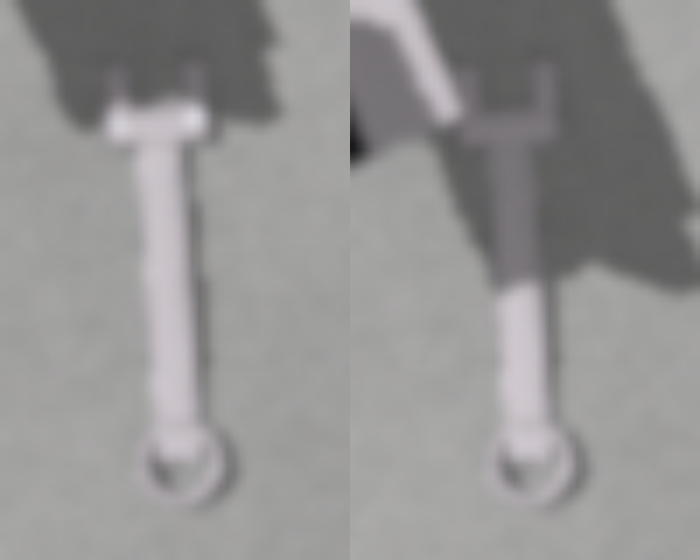

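The gate is drawn fully open and the bar knob is turned to the end of its travel and released. I handed the job in at about 20 s of the 51 s allowed; no verdict is reported.

**What I did**
- **Gate:** I gripped the fin, drew the gate about 67 mm to its end stop (25 N with no further motion), released it and lifted clear.
- **Knob:** I gripped the bar and pushed it in 10 mm until it bottomed at about 12 N. I then turned it clockwise about 78° to the end stop, where the turning moment rose to 0.86 N m. Finally I eased it out, opened the fingers and backed off 160 mm.

**What the last checks showed**
- **Knob angle:** The two camera views put the bar at about 82°, which is the end stop (80°) within the measuring error.
- **Knob height:** The white line's inner end came out about 1.5 mm lower along the knob's axis than before the push. That is within my measuring noise, so it fits a knob that has sprung back out, but it is close to the 2 mm limit.
- **Gate travel:** The top camera gave 65 mm of travel against 67 mm from the arm. I estimate the gate started about 12 mm open, so it should be at 77–80 mm.
- **Bystanders:** The pictures show no change at the spool, coupling or dial. My pixel check flagged the wrench region (a difference of 102), and I handed in before looking into it. Comparing the pictures afterwards, only the gate's shadow had moved over the wrench, which lies where it was.
- **Robot:** It touched nothing at the end, with wrist force about 1 N.

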